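Sink stoppers put away by size

TASK

Put the four green sink stoppers away in the round steel dishes, the largest stopper in the largest dish and so on down to the smallest stopper in the smallest dish, each sitting flat on the bottom of its dish, knob up. Work in order of size: finish the largest first, then the next, and the smallest last. Leave the scrubber ring where it lies and do not knock the spray bottle.

Things in the scene. Friction and masses are not known exactly. Their poses are not given: they have to be found in the camera images.
- stopper_a: the largest of four dull-green hard-silicone sink stoppers (loose, all the same colour): a round plug 70 mm across and 16 mm high (tapering to 64 mm at its foot) with a plain upright round pull knob on its centre, 16 mm across, from 16 to 42 mm above its foot. Origin: centre of the underside; z up
- stopper_b: the second largest of four dull-green hard-silicone sink stoppers (loose, all the same colour): a round plug 56 mm across and 16 mm high (tapering to 50 mm at its foot) with a plain upright round pull knob on its centre, 16 mm across, from 16 to 42 mm above its foot. Origin: centre of the underside; z up
- stopper_c: the third largest of four dull-green hard-silicone sink stoppers (loose, all the same colour): a round plug 42 mm across and 16 mm high (tapering to 36 mm at its foot) with a plain upright round pull knob on its centre, 16 mm across, from 16 to 42 mm above its foot. Origin: centre of the underside; z up
- stopper_d: the smallest of four dull-green hard-silicone sink stoppers (loose, all the same colour): a round plug 28 mm across and 16 mm high (tapering to 22 mm at its foot) with a plain upright round pull knob on its centre, 16 mm across, from 16 to 42 mm above its foot. Origin: centre of the underside; z up
- dish_a: the largest of four plain round steel dishes fixed to the cupboard floor: 94 mm across outside, 88 mm inside, rim 12 mm high and 3 mm thick, inner floor 4 mm above the cupboard floor. It takes the largest stopper with 9 mm to spare all round. Origin: centre of the underside, on the cupboard floor; z up
- dish_b: the second largest of four plain round steel dishes fixed to the cupboard floor: 80 mm across outside, 74 mm inside, rim 12 mm high and 3 mm thick, inner floor 4 mm above the cupboard floor. It takes the second largest stopper with 9 mm to spare all round. Origin: centre of the underside, on the cupboard floor; z up
- dish_c: the third largest of four plain round steel dishes fixed to the cupboard floor: 66 mm across outside, 60 mm inside, rim 12 mm high and 3 mm thick, inner floor 4 mm above the cupboard floor. It takes the third largest stopper with 9 mm to spare all round. Origin: centre of the underside, on the cupboard floor; z up
- dish_d: the smallest of four plain round steel dishes fixed to the cupboard floor: 52 mm across outside, 46 mm inside, rim 12 mm high and 3 mm thick, inner floor 4 mm above the cupboard floor. It takes the smallest stopper with 9 mm to spare all round. Origin: centre of the underside, on the cupboard floor; z up
- scrubber: a steel pan scrubber ring, 54 mm across, hole 34 mm, about 18 mm high, loose, lying among the stoppers and dishes; not to be moved. Origin: centre of the underside
- spray_bottle: an amber glass spray bottle with a black spray head, 72 mm across, 190 mm tall, standing loose to the robot's right (its right side, -y) of the stoppers and dishes; not to be knocked. Its nozzle points along its own -x. Origin: centre of the underside; z up
There are look-alikes about, which are no part of the job. Leave any purple look-alike of the dish_d alone. Leave any brown look-alike of the stopper_a alone.

How it is judged:
By the outcome, as a careful person would: the job done as asked, in the order asked, and still so for the second after the job is handed in, with the robot touching nothing.
It also fails if it takes over 102 s, if anything falls off the work surface, if the arm or the gripper's body presses on something with over 40 N, if the wrist force passes 120 N, or if a joint passes its speed limit or range.

ROBOT

A 6-joint arm with a two-finger parallel gripper is mounted at the origin on the work surface. World frame = base frame: x ahead of the robot, y to its left, z up, the work surface at z = 0. Lengths are in m, angles in degrees, forces in N, time in s.
With the tool pointing down it reaches from about 0.3 to 0.75 m from the base axis. Payload 8.5 kg.
Tool frame: the origin (TCP) lies on the centre line of the jaws, within the pads' length; the fingertips stand 25 mm ahead of it and the grasp point (between the pads) lies 6 mm ahead of it; z points along the fingers, y is the line along which they close (so a half turn about z gives the same grasp; the last joint's range is limited). The gripper opens to 85 mm and grips with 20 to 120 N. Pads are 22 mm wide; open, the fingers measure 114 mm over their backs; the gripper's body (76 mm by 85 mm) begins 54 mm behind the grasp point. The pads swing forward as they close: fully open they stand 13 mm farther back than shut.
Start: joints at [-80.117, 21.807, 74.336, -0, 83.858, -12.336], TCP at [0.208, -0.509, 0.224] pointing down, gripper open.
Joint ranges: [-178.18, 178.18], [-50.72, 133.34], [12.68, 142.11], [-81.47, 261.47], [9.98, 163.14], [-165.26, 165.26]. Speed limits (degrees/s): [136.94, 136.94, 180, 180, 180, 180].

INTERFACE

Orientations are given as a 3x3 rotation matrix whose columns are the frame's x, y, z axes.
In Python, from rig import telemetry, optics, env gives the robot as it stands.
- The arm moves only by the tool send_rows, never from a script. Its argument "deltas" is a list that holds one entry, the list of rows, each a list of 7 numbers: the shift along the tool's x, y, z in m, then the turn, a rotation vector about the tool's x, y, z in rad, then the opening, from -1 (shut) to 1 (fully open), so that 0 is half open. In form: [[[x, y, z, ax, ay, az, grip], ...]]. A call has 1 to 12 rows; each row shifts and turns the commanded pose from where the row before left it, along the tool's axes as they then stand; what a row does not reach is not made up. A row lasts 1/8 s, in which the tool goes at most 62.5 mm and 10.7 degrees, less where a joint would pass 70% of its speed; a pose out of reach is approached as far as the arm can. A call is refused whole if a number of a shift passes 0.0625 or a number of a turn 0.188, either way. A call with a gripper value outside its range is refused whole. The fingers move at their own pace and stop on an object; "squeeze" is the grip in N (left out, the last holds). Time passes only in rows, so rows that do not move let the fingers close. It gives the time, the measured TCP pose, the force, the opening and the grip force at its end, in the units of the state.
- telemetry.observe(): the state, without advancing time (a new reading comes with each control period).
- optics.get_image(name): name is "scene" or "top"; returns a dict with "image" (400x640x3 uint8, red, green, blue), "range_z" (400x640 float32, m along the optical axis (not along the pixel's ray), 0 where there is no reading), "K" (3x3 intrinsics, pixels), "rvec" (rotation vector, rad) and "tvec" (3), from world to camera coordinates, as OpenCV has them. Camera axes: x right, y down, z forward; pixel columns grow to the right and rows downward; lengths in m; the calibration is good to about 2 mm. A picture is of the moment at which its call begins.
- env.close_job(): hands the job in; it is judged then, once.
The state is a dict: "time_s": time; "q": joint angles; "qvel": joint speeds; "joint_efforts": joint torques, N m; "position": TCP position; "tool_rot": TCP orientation; "ft_force": force on the tool from outside, world axes, zero at the start; "wrist_torque": the same for the moment, N m; "grip_width": finger opening in m; "gripper_force": force on a finger pad.
Only numpy, scipy, OpenCV 4.12 (cv2) and the standard library are available. Lean on these libraries where they do the work, as an engineer would, in place of code of your own. Each camera call takes 0.05 s, during which the arm holds its last target. There are 200 camera calls.

## Working session

There is one attempt and no reset: what is moved stays moved. The work goes in short steps, Python scripts to look and compute and a tool call to move; the robot and the scene stay as the last step left them, time stands still between calls to the robot, and variables do not carry over. Pictures are saved under pics/ and viewed, at most 14 in all, crops included, and the job is handed in when it is done.

Besides the shell and the picture viewer there is one more tool, called after "Emit:" as name(argument=value, ...), one argument or row to a line, values as JSON. send_rows: Moves the arm, as the interface text tells. Its arguments: {"type":"object","properties":{"deltas":{"type":"array"},"squeeze":{"type":"number"}},"required":["deltas"]}

```bash
mkdir -p pics; cat > h.py <<'E'
import numpy as np, cv2
from rig import telemetry, optics, env
def grab(n):
    d=optics.get_image(n); R=cv2.Rodrigues(np.array(d["rvec"],float))[0]; t=np.array(d["tvec"],float).ravel()
    return d,np.array(d["K"],float),R,t
def ray(K,R,t,uv,z):
    r=R.T@np.linalg.inv(K)@np.array([uv[0],uv[1],1.]); c=-R.T@t
    return c+r*(z-c[2])/r[2]
def cloud(d,K,R,t):
    Z=d["range_z"]; v,u=np.indices(Z.shape)
    P=np.stack([(u-K[0,2])/K[0,0]*Z,(v-K[1,2])/K[1,1]*Z,Z],-1)
    return (P-t)@R
E
python3 - <<'E'
from h import *
for n in("scene","top"):
    d,K,R,t=grab(n); cv2.imwrite(f"pics/{n}0.png",d["image"][...,::-1]); print(n,K[0,0],-R.T@t,R[2])
s=telemetry.observe(); print(s["position"],s["tool_rot"],s["grip_width"],s["time_s"])
E
```

```text
scene 410.5855949927139 [1.11318056 0.26013625 0.79476931] [-0.53761007 -0.34229152 -0.77059193]
top 423.16238014674707 [ 0.34499183 -0.09603993  1.18071952] [ 0.19763376  0.0033888  -0.98027007]
[ 0.20794433 -0.50886876  0.2234705 ] [[ 9.25735921e-01  3.78170538e-01 -2.20056665e-04]
 [ 3.78170485e-01 -9.25735022e-01  1.32403758e-03]
 [ 2.96997842e-04 -1.30892808e-03 -9.99999099e-01]] 0.08515531167241203 0.1
```

View pics/top0.png

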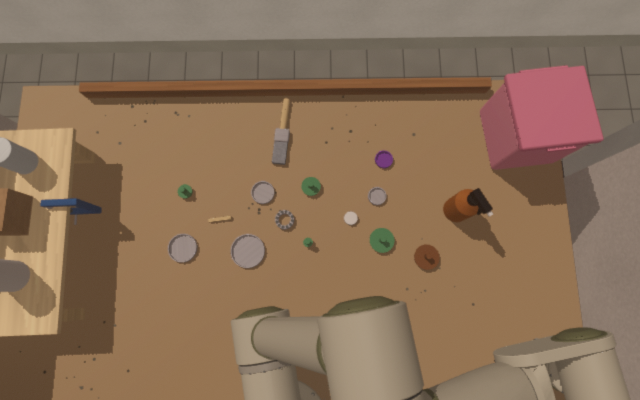

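View pics/scene0.png

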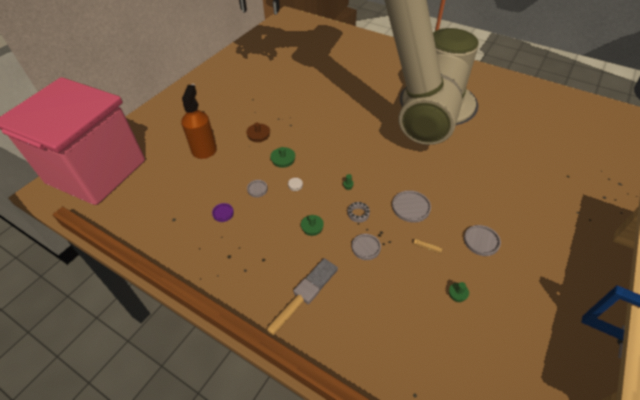

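The top view (up is +x, left is +y) shows these stoppers: a (382,240), b (312,187), c (185,191), d (308,242). The dishes are a (248,251), b (183,248), c (263,193), d (377,196). The scrubber is at (285,220) and the bottle at (462,207); the purple dish and brown stopper are decoys. The scene view agrees.

```bash
cat >> h.py <<'E'
TOP=dict(sa=(382,240),sb=(312,187),sc=(185,191),sd=(308,242),da=(248,251),db=(183,248),dc=(263,193),dd=(377,196))
SCN=dict(sa=(283,157),sb=(312,225),sc=(458,291),sd=(348,182),da=(411,206),db=(482,240),dc=(366,246),dd=(257,188))
def measure(n,names=None):
    d,K,R,t=grab(n); im=d["image"].astype(int); hsv=cv2.cvtColor(d["image"],cv2.COLOR_RGB2HSV)
    green=cv2.inRange(hsv,(45,70,20),(90,255,255)); gray=cv2.inRange(hsv,(0,0,70),(179,60,255))|cv2.inRange(hsv,(110,0,70),(179,90,255))
    P=cloud(d,K,R,t); out={}
    for k,(u,v) in (TOP if n=="top" else SCN).items():
        if names and k not in names: continue
        m=(green if k[0]=='s' else gray).copy(); w=np.zeros_like(m); cv2.circle(w,(u,v),26,255,-1); m&=w
        nl,L,st,ce=cv2.connectedComponentsWithStats(m)
        if nl<2: out[k]=None; continue
        i=1+np.argmax(st[1:,4]); c,_=cv2.findContours((L==i).astype(np.uint8),cv2.RETR_EXTERNAL,cv2.CHAIN_APPROX_NONE)
        z=.012 if k[0]=='d' else .016
        pts=np.array([ray(K,R,t,p[0],z)[:2] for p in c[0]],np.float32)
        (cx,cy),r=cv2.minEnclosingCircle(pts)
        Q=P[(L==i)]; 
        if k[0]=='s':
            kn=Q[Q[:,2]>.03]; pl=Q[(Q[:,2]>.01)&(Q[:,2]<.022)]
            out[k]=dict(circ=(cx,cy,2*r),knob=np.median(kn,0).round(4) if len(kn) else None,nk=len(kn),plug=((pl.min(0)+pl.max(0))/2).round(4)[:2] if len(pl) else None,ext=np.ptp(pl,0).round(3)[:2] if len(pl) else None)
        else:
            out[k]=dict(circ=(cx,cy,2*r),mean=Q.mean(0).round(4),ext=np.ptp(pts,0).round(3),bb=((pts.min(0)+pts.max(0))/2).round(4))
    return out
E
python3 - <<'E'
from h import *
np.set_printoptions(suppress=True)
for n in("top","scene"):
    print(n)
    for k,v in measure(n).items(): print(k,{a:np.round(b,4).tolist() if b is not None else b for a,b in v.items()} if v else v)
E
```

```text
top
sa {'circ': [0.4696, -0.2711, 0.0671], 'knob': [0.4691, -0.2708, 0.0407], 'nk': 30, 'plug': [0.4696, -0.2705], 'ext': [0.067, 0.064]}
sb {'circ': [0.6251, -0.0767, 0.0528], 'knob': [0.6239, -0.0752, 0.0406], 'nk': 29, 'plug': [0.6261, -0.0774], 'ext': [0.051, 0.051]}
sc {'circ': [0.6148, 0.2805, 0.0386], 'knob': [0.6142, 0.2802, 0.0407], 'nk': 29, 'plug': [0.6146, 0.2807], 'ext': [0.036, 0.039]}
sd {'circ': [0.4662, -0.0665, 0.0231], 'knob': [0.4657, -0.0672, 0.0415], 'nk': 28, 'plug': [0.466, -0.0665], 'ext': [0.022, 0.019]}
da {'circ': [0.4449, 0.0997, 0.093], 'mean': [0.4446, 0.1004, 0.0077], 'ext': [0.09099999815225601, 0.09099999815225601], 'bb': [0.4449000060558319, 0.09910000115633011]}
db {'circ': [0.4549, 0.2803, 0.08], 'mean': [0.4549, 0.2816, 0.0074], 'ext': [0.07500000298023224, 0.07800000160932541], 'bb': [0.45500001311302185, 0.28029999136924744]}
dc {'circ': [0.6094, 0.0603, 0.065], 'mean': [0.6091, 0.0603, 0.0128], 'ext': [0.06400000303983688, 0.06199999898672104], 'bb': [0.609499990940094, 0.061500001698732376]}
dd {'circ': [0.5951, -0.2629, 0.0511], 'mean': [0.5
[... 643 characters left out ...]
[0.024, 0.023]}
da {'circ': [0.4511, 0.1039, 0.096], 'mean': [0.4499, 0.1036, 0.0093], 'ext': [0.0949999988079071, 0.09000000357627869], 'bb': [0.4514000117778778, 0.10329999774694443]}
db {'circ': [0.461, 0.2848, 0.0819], 'mean': [0.4612, 0.2843, 0.0111], 'ext': [0.08100000023841858, 0.07500000298023224], 'bb': [0.460999995470047, 0.28360000252723694]}
dc {'circ': [0.6158, 0.0642, 0.0675], 'mean': [0.6134, 0.0637, 0.0074], 'ext': [0.06499999761581421, 0.06400000303983688], 'bb': [0.6158000230789185, 0.06419999897480011]}
dd {'circ': [0.6018, -0.2574, 0.0528], 'mean': [0.5985, -0.261, 0.0063], 'ext': [0.050999999046325684, 0.04800000041723251], 'bb': [0.602400004863739, -0.2572999894618988]}
```

Emit:
send_rows(
  deltas=[
    [[0, 0, 0, 0, 0, 0.13, 0], [0, 0, 0, 0, 0, 0.13, 0], [0, 0, 0, 0, 0, 0.128, 0], [0.033, -0.03, 0, 0, 0, 0, 0], [0.033, -0.03, 0, 0, 0, 0, 0], [0.033, -0.03, 0, 0, 0, 0, 0], [0.033, -0.03, 0, 0, 0, 0, 0], [0.033, -0.03, 0.02, 0, 0, 0, 0], [0.033, -0.03, 0.03, 0, 0, 0, 0], [0.033, -0.03, 0.03, 0, 0, 0, 0], [0.033, -0.03, 0.03, 0, 0, 0, 0], [0, 0, 0, 0, 0, 0, 0]],
  ],
  squeeze=40,
)

```text
time_s: 1.7
position: [0.4726, -0.2665, 0.1118]
tool_rot: [[1.0, 0.003, -0.003], [0.004, -1.0, 0.003], [-0.003, -0.003, -1.0]]
ft_force: [-0.5, -0.8, 0.2]
grip_width: 0.0423
gripper_force: 0.0
```

```bash
python3 - <<'E'
from h import *
d,K,R,t=grab("scene"); d2=optics.get_image("top")
a=cv2.resize(d["image"][60:210,190:390],None,fx=4,fy=4)[:300*2]
b=cv2.resize(d2["image"][170:300,300:460],None,fx=2,fy=2)
cv2.imwrite("pics/s1.png",a[...,::-1])
for p in([.4726,-.2665,.087],): q=R@np.array(p)+t; print(((K@q)[:2]/q[2]-[190,60])*4)
E
```

```text
[362.6071489  302.92898082]
```

View pics/s1.png

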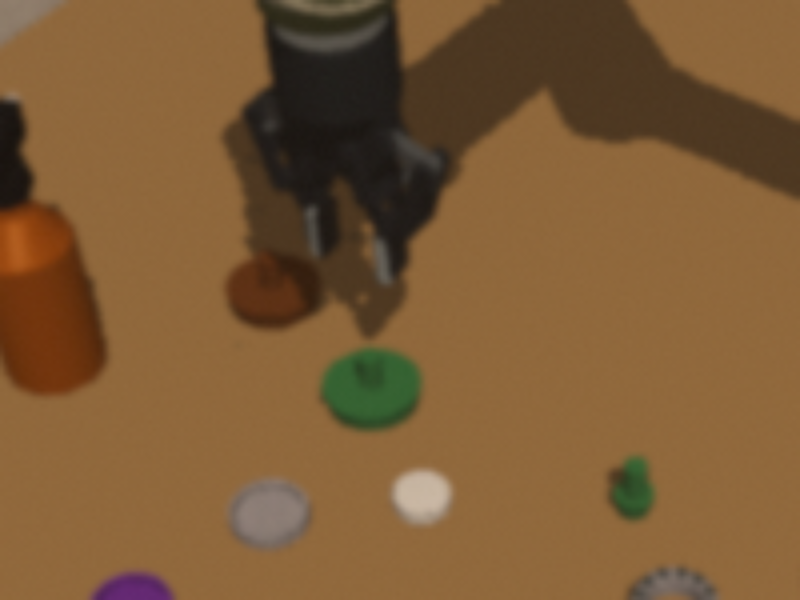

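The fingertips appear at (318,250) and (388,278) in the crop, with the stopper knob at (370,372). They look higher than I predicted, so I'll check with depth.

```bash
python3 - <<'E'
from h import *
for n in("scene","top"):
    d,K,R,t=grab(n); P=cloud(d,K,R,t).reshape(-1,3)
    m=(abs(P[:,0]-.4726)<.04)&(abs(P[:,1]+.2665)<.07)&(P[:,2]>.06)&(P[:,2]<.16); Q=P[m]
    for lo in np.arange(.07,.16,.01):
        q=Q[(Q[:,2]>=lo)&(Q[:,2]<lo+.01)]
        for s in(0,1):
            w=q[(q[:,1]>-.2665)==s]
            if len(w): print(n,round(lo,2),s,len(w),w.min(0).round(3)[:2],w.max(0).round(3)[:2])
E
```

```text
scene 0.12 0 11 [ 0.461 -0.293] [ 0.484 -0.288]
scene 0.12 1 7 [ 0.475 -0.247] [ 0.484 -0.24 ]
scene 0.13 0 31 [ 0.461 -0.303] [ 0.485 -0.287]
scene 0.13 1 25 [ 0.465 -0.247] [ 0.486 -0.234]
scene 0.14 0 27 [ 0.465 -0.304] [ 0.485 -0.289]
scene 0.14 1 29 [ 0.466 -0.246] [ 0.484 -0.233]
scene 0.15 0 34 [ 0.462 -0.303] [ 0.486 -0.288]
scene 0.15 1 26 [ 0.47 -0.25] [ 0.486 -0.232]
```

```bash
python3 - <<'E'
from h import *
s=telemetry.observe(); print(s["position"],s["time_s"],s["grip_width"],s["q"])
d,K,R,t=grab("scene"); P=cloud(d,K,R,t)
for u in (269,270,286,287): print(u,[(v,)+tuple(P[v,u].round(3)) for v in range(116,136,2)])
E
```

```text
[ 0.47179796 -0.27013326  0.114773  ] 1.9 0.04272366168369068 [-4.22702151e+01  2.71420125e+01  8.51722798e+01 -1.14559951e-02
  6.76047120e+01  4.78013329e+01]
269 [(116, np.float64(0.478), np.float64(-0.292), np.float64(0.144)), (118, np.float64(0.481), np.float64(-0.291), np.float64(0.14)), (120, np.float64(0.482), np.float64(-0.291), np.float64(0.134)), (122, np.float64(0.483), np.float64(-0.291), np.float64(0.129)), (124, np.float64(0.371), np.float64(-0.39), np.float64(0.003)), (126, np.float64(0.378), np.float64(-0.385), np.float64(0.002)), (128, np.float64(0.399), np.float64(-0.367), np.float64(0.017)), (130, np.float64(0.407), np.float64(-0.362), np.float64(0.018)), (132, np.float64(0.412), np.float64(-0.358), np.float64(0.016)), (134, np.float64(0.416), np.float64(-0.356), np.float64(0.012))]
270 [(116, np.float64(0.477), np.float64(-0.29), np.float64(0.144)), (118, np.float64(0.477), np.float64(-0.291), np.float64(0.137)), (120, np.float64(0.477), np.float64(-0.292), np.float64(0.131)), (122, np.float64(0.479), np.float64(-0.291), np.float64(0.126)), (124, np.float64(0.367
[... 960 characters left out ...]
t64(0.382), np.float64(-0.32), np.float64(0.002))]
287 [(116, np.float64(0.479), np.float64(-0.235), np.float64(0.168)), (118, np.float64(0.48), np.float64(-0.235), np.float64(0.163)), (120, np.float64(0.478), np.float64(-0.237), np.float64(0.154)), (122, np.float64(0.481), np.float64(-0.235), np.float64(0.151)), (124, np.float64(0.478), np.float64(-0.238), np.float64(0.142)), (126, np.float64(0.478), np.float64(-0.239), np.float64(0.135)), (128, np.float64(0.474), np.float64(-0.242), np.float64(0.124)), (130, np.float64(0.364), np.float64(-0.329), np.float64(0.001)), (132, np.float64(0.37), np.float64(-0.325), np.float64(-0.0)), (134, np.float64(0.378), np.float64(-0.319), np.float64(0.0))]
```

Emit:
send_rows(
  deltas=[
    [[0.003, -0.003, 0.015, 0, 0, 0, 0], [0, 0, 0.02, 0, 0, 0, 0], [0, 0, 0.015, 0, 0, 0, 0], [0, 0, 0, 0, 0, 0, 0], [0, 0, 0, 0, 0, 0, 0]],
  ],
)

```text
time_s: 2.58
position: [0.4752, -0.2665, 0.0644]
tool_rot: [[1.0, -0.0, 0.001], [-0.0, -1.0, -0.0], [0.001, 0.0, -1.0]]
ft_force: [-0.4, -0.3, -0.3]
grip_width: 0.043
gripper_force: 0.0
```

```bash
cat >> h.py <<'E'
def tips(n,c,zl=.045):
    d,K,R,t=grab(n); P=cloud(d,K,R,t).reshape(-1,3); g=cv2.cvtColor(d["image"],cv2.COLOR_RGB2HSV).reshape(-1,3)
    ng=~((g[:,0]>45)&(g[:,0]<90)&(g[:,1]>70))
    m=ng&(abs(P[:,0]-c[0])<.03)&(abs(P[:,1]-c[1])<.05)&(P[:,2]>zl-.02)&(P[:,2]<zl+.08); Q=P[m]
    for s in(0,1):
        w=Q[(Q[:,1]>c[1])==s]
        if len(w): w=w[np.argsort(w[:,2])][:25]; print(s,"zmin",w[:4,2].round(3),"x",w[:,0].min().round(3),w[:,0].max().round(3),"y",w[:,1].min().round(3),w[:,1].max().round(3))
    return d
E
python3 - <<'E'
from h import *
print([telemetry.observe()["position"].__repr__() for _ in range(2)])
d=tips("scene",(.474,-.265)); print(measure("scene",["sa"]))
cv2.imwrite("pics/s2.png",cv2.resize(d["image"][90:190,220:350],None,fx=5,fy=5)[...,::-1])
print(telemetry.observe()["position"])
E
```

```text
['array([ 0.47521637, -0.26646146,  0.06439855])', 'array([ 0.47521637, -0.26646146,  0.06439855])']
0 zmin [0.044 0.045 0.074 0.075] x 0.463 0.489 y -0.291 -0.273
1 zmin [0.044 0.075 0.078 0.078] x 0.467 0.488 y -0.264 -0.23
{'sa': {'circ': (0.47529125213623047, -0.26591530442237854, 0.07620365172624588), 'knob': array([ 0.4757, -0.265 ,  0.0402]), 'nk': 35, 'plug': array([ 0.4751, -0.2665]), 'ext': array([0.064, 0.066])}}
[ 0.47529906 -0.26644039  0.06461749]
```

View pics/s2.png

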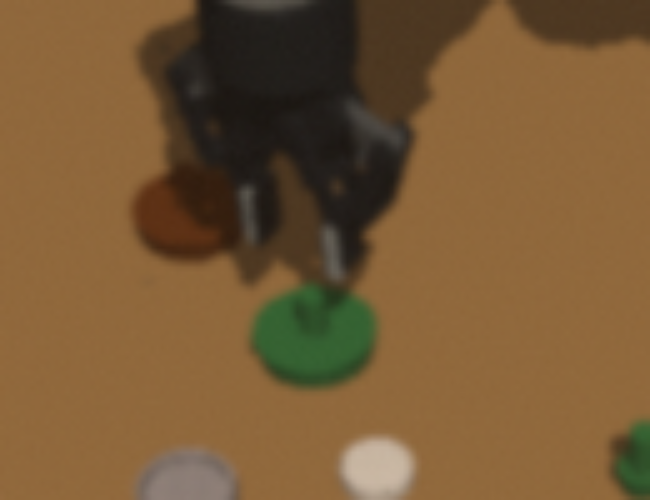

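The open fingertips are at z≈0.073, well above the knob and about 27 mm higher than the nominal tool geometry says. I'll go down by sight, in small steps.

Emit:
send_rows(
  deltas=[
    [[0, 0, 0.012, 0, 0, 0, 0], [0, 0, 0.012, 0, 0, 0, 0], [0, 0, 0, 0, 0, 0, 0], [0, 0, 0, 0, 0, 0, 0]],
  ],
)

```text
time_s: 3.18
position: [0.4751, -0.2662, 0.04]
tool_rot: [[1.0, -0.0, -0.0], [-0.0, -1.0, 0.0], [-0.0, -0.0, -1.0]]
ft_force: [-0.0, -0.4, 0.5]
grip_width: 0.0422
gripper_force: 0.0
```

```bash
python3 - <<'E'
from h import *
d=tips("scene",(.474,-.265),.03)
cv2.imwrite("pics/s3.png",cv2.resize(d["image"][90:190,220:350],None,fx=5,fy=5)[...,::-1])
E
```

```text
0 zmin [0.013 0.014 0.014 0.016] x 0.447 0.501 y -0.301 -0.266
1 zmin [0.012 0.012 0.013 0.013] x 0.445 0.487 y -0.263 -0.232
```

View pics/s3.png

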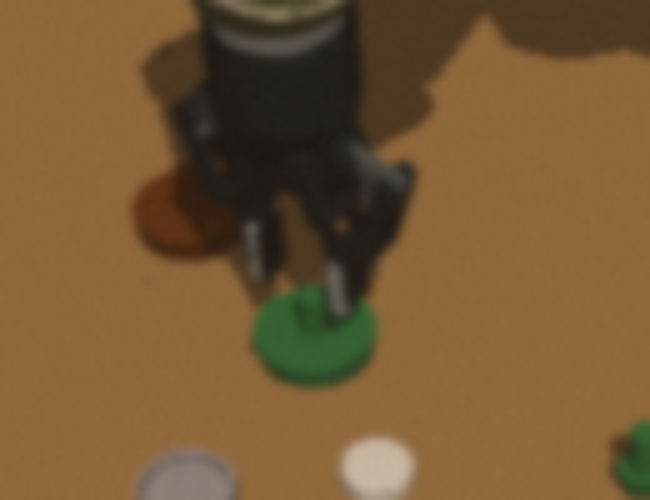

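The tips are still about 25 mm above the plug, at crop (258,278) and (340,312), on either side of the knob. I'll continue down.

Emit:
send_rows(
  deltas=[
    [[0, 0, 0.008, 0, 0, 0, 0], [0, 0, 0.008, 0, 0, 0, 0], [0, 0, 0, 0, 0, 0, 0], [0, 0, 0, 0, 0, 0, 0]],
  ],
)

```text
time_s: 3.72
position: [0.4751, -0.2663, 0.024]
tool_rot: [[1.0, -0.0, 0.0], [-0.0, -1.0, -0.0], [0.0, 0.0, -1.0]]
ft_force: [-0.1, 0.4, -0.3]
grip_width: 0.0427
gripper_force: 0.0
```

Emit:
send_rows(
  deltas=[
    [[0, 0, 0.006, 0, 0, 0, 0], [0, 0, 0, 0, 0, 0, 0], [0, 0, 0, 0, 0, 0, -0.6], [0, 0, 0, 0, 0, 0, -1], [0, 0, 0, 0, 0, 0, -1], [0, 0, 0, 0, 0, 0, -1], [0, 0, 0, 0, 0, 0, -1]],
  ],
  squeeze=40,
)

```text
time_s: 4.6
position: [0.4752, -0.2663, 0.0183]
tool_rot: [[1.0, -0.0, 0.0], [-0.0, -1.0, -0.0], [0.0, 0.0, -1.0]]
ft_force: [-0.1, 0.6, 4.1]
grip_width: 0.0139
gripper_force: 39.1
```

Emit:
send_rows(
  deltas=[
    [[0, 0, -0.01, 0, 0, 0, -1], [0, 0, -0.02, 0, 0, 0, -1], [0, 0, -0.03, 0, 0, 0, -1], [0, 0, -0.03, 0, 0, 0, -1], [0, 0, 0, 0, 0, 0, -1], [0, 0, 0, 0, 0, 0, -1]],
  ],
)

```text
time_s: 5.35
position: [0.4746, -0.2658, 0.1073]
tool_rot: [[1.0, -0.0, -0.001], [-0.0, -1.0, 0.001], [-0.001, -0.001, -1.0]]
ft_force: [0.3, -0.8, -1.2]
grip_width: 0.0143
gripper_force: 39.0
```

```bash
python3 - <<'E'
from h import *
d,K,R,t=grab("scene"); P=cloud(d,K,R,t)
h=cv2.cvtColor(d["image"],cv2.COLOR_RGB2HSV); g=cv2.inRange(h,(45,70,20),(90,255,255))>0
Q=P[g&(P[...,2]>.06)]; print(len(Q),Q.min(0),Q.max(0),(Q.min(0)+Q.max(0))/2)
cv2.imwrite("pics/s4.png",cv2.resize(d["image"][60:190,200:370],None,fx=4,fy=4)[...,::-1])
E
```

```text
317 [ 0.44164189 -0.29969471  0.09071734] [1.11318056 0.26013625 0.79476931] [ 0.77741123 -0.01977923  0.44274333]
```

View pics/s4.png

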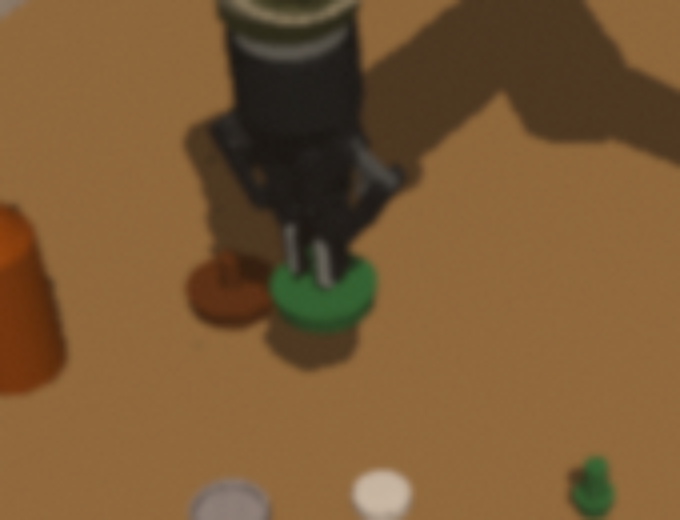

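Stopper a is held level under the tips at crop (325,285), and the scene-camera coordinates match the TCP within about 1 mm. Next, carry it to dish a at (0.450, 0.1025).

Emit:
send_rows(
  deltas=[
    [[-0.003, -0.046, 0, 0, 0, 0, -1], [-0.003, -0.046, 0, 0, 0, 0, -1], [-0.003, -0.046, 0, 0, 0, 0, -1], [-0.003, -0.046, 0, 0, 0, 0, -1], [-0.003, -0.046, 0, 0, 0, 0, -1], [-0.003, -0.046, 0, 0, 0, 0, -1], [-0.003, -0.046, 0, 0, 0, 0, -1], [-0.004, -0.046, 0, 0, 0, 0, -1], [0, 0, 0.03, 0, 0, 0, -1], [0, 0, 0.025, 0, 0, 0, -1], [0, 0, 0, 0, 0, 0, -1], [0, 0, 0, 0, 0, 0, -1]],
  ],
)

```text
time_s: 6.9
position: [0.4503, 0.1017, 0.0534]
tool_rot: [[1.0, -0.0, 0.0], [-0.0, -1.0, 0.0], [0.0, -0.0, -1.0]]
ft_force: [0.6, 0.2, -1.1]
grip_width: 0.014
gripper_force: 39.2
```

Emit:
send_rows(
  deltas=[
    [[0, 0, 0.015, 0, 0, 0, -1], [0, 0, 0.01, 0, 0, 0, -1], [0, 0, 0.005, 0, 0, 0, -1], [0, 0, 0, 0, 0, 0, -1], [0, 0, 0, 0, 0, 0, -1]],
  ],
)

```text
time_s: 7.52
position: [0.4503, 0.1018, 0.0234]
tool_rot: [[1.0, -0.0, 0.001], [-0.0, -1.0, -0.0], [0.001, 0.0, -1.0]]
ft_force: [0.6, -0.2, -1.0]
grip_width: 0.0142
gripper_force: 39.2
```

```bash
python3 - <<'E'
from h import *
d,K,R,t=grab("scene"); P=cloud(d,K,R,t)
h=cv2.cvtColor(d["image"],cv2.COLOR_RGB2HSV); g=cv2.inRange(h,(45,70,20),(90,255,255))>0
Q=P[g&(abs(P[...,0]-.45)<.05)&(abs(P[...,1]-.102)<.05)]; print(len(Q),Q.min(0),Q.max(0),(Q.min(0)+Q.max(0))/2,np.median(Q[:,2]))
cv2.imwrite("pics/s5.png",cv2.resize(d["image"][130:260,340:510],None,fx=4,fy=4)[...,::-1])
E
```

```text
402 [0.41945158 0.06293999 0.00426379] [0.48227503 0.13535657 0.06047024] [0.45086331 0.09914828 0.03236701] 0.021770102637495296
```

View pics/s5.png

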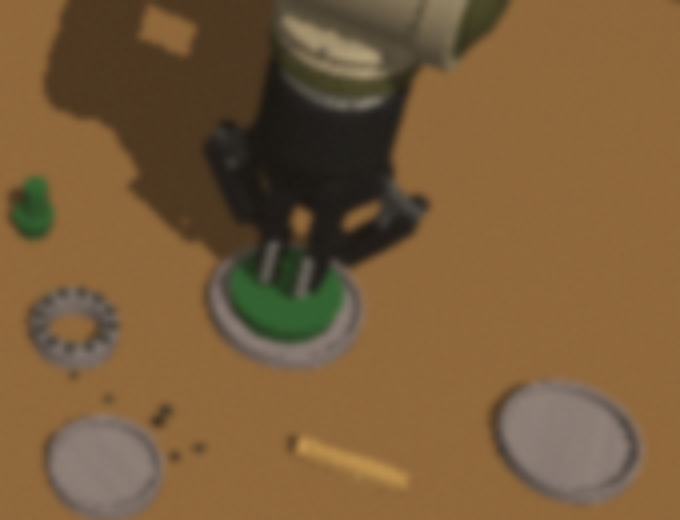

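Stopper a is inside dish a at crop (288,295), clear of the rim and about at the floor. Release it and move above stopper b.

Emit:
send_rows(
  deltas=[
    [[0, 0, 0.001, 0, 0, 0, -1], [0, 0, 0, 0, 0, 0, -0.4], [0, 0, 0, 0, 0, 0, 0], [0, 0, -0.01, 0, 0, 0, 0], [0, 0, -0.03, 0, 0, 0, 0], [0, 0, -0.04, 0, 0, 0, 0], [0.036, 0.035, 0, 0, 0, 0, 0], [0.036, 0.035, 0, 0, 0, 0, 0], [0.036, 0.035, 0, 0, 0, 0, 0], [0.036, 0.035, 0, 0, 0, 0, 0], [0.036, 0.035, 0, 0, 0, 0, 0], [0, 0, 0, 0, 0, 0, 0]],
  ],
)

```text
time_s: 9.07
position: [0.6316, -0.0758, 0.1021]
tool_rot: [[1.0, -0.003, 0.001], [-0.003, -1.0, -0.001], [0.001, 0.001, -1.0]]
ft_force: [-0.2, 0.4, 0.7]
grip_width: 0.0428
gripper_force: 0.0
```

```bash
python3 - <<'E'
from h import *
SCN["sa"]=(411,204)
for k,v in measure("scene",["sa","sb","da"]).items(): print(k,v)
tips("scene",(.630,-.0725),.1)
print(telemetry.observe()["position"])
E
```

```text
sa {'circ': (0.4474087357521057, 0.10328514128923416, 0.07572226226329803), 'knob': array([0.4529, 0.1034, 0.0443]), 'nk': 55, 'plug': array([0.4478, 0.1015]), 'ext': array([0.07 , 0.066])}
sb {'circ': (0.6301164627075195, -0.07230717688798904, 0.05720897018909454), 'knob': array([ 0.6302, -0.0701,  0.0412]), 'nk': 43, 'plug': array([ 0.6291, -0.0723]), 'ext': array([0.052, 0.053])}
da {'circ': (0.4521803557872772, 0.10359146445989609, 0.09410743415355682), 'mean': array([0.4727, 0.1106, 0.0174]), 'ext': array([0.091, 0.09 ], dtype=float32), 'bb': array([0.4526, 0.1033], dtype=float32)}
0 zmin [0.112 0.113 0.114 0.114] x 0.619 0.643 y -0.109 -0.094
1 zmin [0.111 0.112 0.114 0.116] x 0.626 0.643 y -0.051 -0.039
[ 0.62968217 -0.07316978  0.10214887]
```

Stopper a is seated: knob top 4 mm higher than before, centred to about 1 mm. Now b.

Emit:
send_rows(
  deltas=[
    [[0, 0, 0.03, 0, 0, 0, 0], [0, -0.001, 0.03, 0, 0, 0, 0], [0, 0, 0.015, 0, 0, 0, 0], [0, 0, 0.008, 0, 0, 0, 0], [0, 0, 0, 0, 0, 0, 0], [0, 0, 0, 0, 0, 0, -0.6], [0, 0, 0, 0, 0, 0, -1], [0, 0, 0, 0, 0, 0, -1], [0, 0, 0, 0, 0, 0, -1], [0, 0, 0, 0, 0, 0, -1]],
  ],
)

```text
time_s: 10.42
position: [0.6305, -0.0724, 0.0199]
tool_rot: [[1.0, -0.0, 0.002], [-0.0, -1.0, -0.001], [0.002, 0.001, -1.0]]
ft_force: [-0.4, -0.1, 6.0]
grip_width: 0.0139
gripper_force: 39.4
```

Emit:
send_rows(
  deltas=[
    [[0, 0, -0.015, 0, 0, 0, -1], [0, 0, -0.03, 0, 0, 0, -1], [0, 0, -0.04, 0, 0, 0, -1], [-0.0213, -0.0444, 0, 0, 0, 0, -1], [-0.0213, -0.0444, 0, 0, 0, 0, -1], [-0.0213, -0.0444, 0, 0, 0, 0, -1], [-0.0213, -0.0444, 0, 0, 0, 0, -1], [-0.0213, -0.0444, 0, 0, 0, 0, -1], [-0.0213, -0.0444, 0, 0, 0, 0, -1], [-0.0213, -0.0444, 0, 0, 0, 0, -1], [-0.0213, -0.0444, 0, 0, 0, 0, -1], [0, 0, 0, 0, 0, 0, -1]],
  ],
)

```text
time_s: 11.92
position: [0.4581, 0.2854, 0.1047]
tool_rot: [[1.0, 0.004, 0.0], [0.004, -1.0, 0.0], [0.0, -0.0, -1.0]]
ft_force: [0.6, -0.1, -0.3]
grip_width: 0.0143
gripper_force: 39.3
```

Emit:
send_rows(
  deltas=[
    [[0, 0, 0.03, 0, 0, 0, -1], [0, 0, 0.025, 0, 0, 0, -1], [0, 0, 0.015, 0, 0, 0, -1], [0, 0, 0, 0, 0, 0, -1], [0, 0, 0, 0, 0, 0, -1]],
  ],
)

```text
time_s: 12.55
position: [0.4604, 0.283, 0.035]
tool_rot: [[1.0, -0.0, 0.002], [-0.0, -1.0, 0.001], [0.002, -0.001, -1.0]]
ft_force: [-0.7, 0.6, -0.6]
grip_width: 0.0143
gripper_force: 39.3
```

Emit:
send_rows(
  deltas=[
    [[0, 0, 0.008, 0, 0, 0, -1], [0, 0, 0.003, 0, 0, 0, -1], [0, 0, 0, 0, 0, 0, -1], [0, 0, 0, 0, 0, 0, -1]],
  ],
)

```text
time_s: 13.05
position: [0.4597, 0.2829, 0.0239]
tool_rot: [[1.0, -0.0, 0.001], [-0.0, -1.0, -0.0], [0.001, 0.0, -1.0]]
ft_force: [-3.4, -2.7, 8.9]
grip_width: 0.0136
gripper_force: 40.3
```

```bash
python3 - <<'E'
from h import *
SCN["sb"]=(482,238)
for k,v in measure("scene",["sb","db","sc"]).items(): print(k,v)
d=optics.get_image("scene")
cv2.imwrite("pics/s6.png",cv2.resize(d["image"][170:300,400:570],None,fx=4,fy=4)[...,::-1])
E
```

```text
sb {'circ': (0.4572350084781647, 0.28188571333885193, 0.06049967557191849), 'knob': array([0.4632, 0.2839, 0.0426]), 'nk': 57, 'plug': array([0.4655, 0.2826]), 'ext': array([0.04 , 0.053])}
sc {'circ': (0.617293119430542, 0.28417855501174927, 0.0457276813685894), 'knob': array([0.6212, 0.2841, 0.0414]), 'nk': 62, 'plug': array([0.6203, 0.2834]), 'ext': array([0.035, 0.038])}
db {'circ': (0.4627220332622528, 0.28442850708961487, 0.07997263967990875), 'mean': array([0.4747, 0.2872, 0.0099]), 'ext': array([0.071, 0.075], dtype=float32), 'bb': array([0.467 , 0.2836], dtype=float32)}
```

View pics/s6.png

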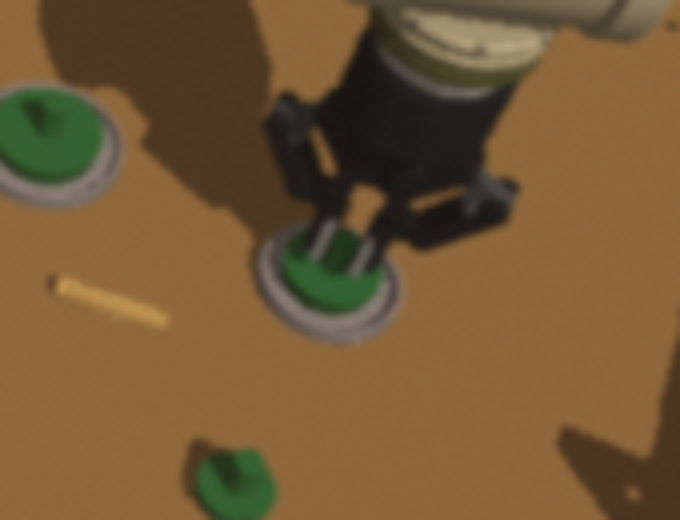

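Stopper b is inside dish b at crop (333,270) and resting on its floor (9 N). Release it and go to c.

Emit:
send_rows(
  deltas=[
    [[0, 0, 0, 0, 0, 0, -0.4], [0, 0, 0, 0, 0, 0, 0], [0, 0, -0.01, 0, 0, 0, 0], [0, 0, -0.03, 0, 0, 0, 0], [0, 0, -0.04, 0, 0, 0, 0], [0.04, 0, 0, 0, 0, 0, 0], [0.04, 0, 0, 0, 0, 0, 0], [0.04, 0, 0, 0, 0, 0, 0], [0.04, 0, 0, 0, 0, 0, 0], [0, 0, 0, 0, 0, 0, 0], [0, 0, 0, 0, 0, 0, 0]],
  ],
)

```text
time_s: 14.52
position: [0.619, 0.283, 0.1031]
tool_rot: [[1.0, -0.0, -0.001], [-0.0, -1.0, -0.0], [-0.001, 0.0, -1.0]]
ft_force: [-0.3, 0.2, -0.4]
grip_width: 0.0424
gripper_force: 0.0
```

```bash
python3 - <<'E'
from h import *
SCN["sb"]=(482,238)
for k,v in measure("scene",["sb","db","sc"]).items(): print(k,v)
tips("scene",(.6195,.2825),.1)
print(telemetry.observe()["position"])
E
```

```text
sb None
sc {'circ': (0.617293119430542, 0.28417855501174927, 0.0457276813685894), 'knob': array([0.6216, 0.284 , 0.0416]), 'nk': 61, 'plug': array([0.6197, 0.2834]), 'ext': array([0.037, 0.038])}
db {'circ': (0.394772469997406, 0.2923288643360138, 0.05112161114811897), 'mean': array([0.6498, 0.2825, 0.288 ]), 'ext': array([0.014, 0.05 ], dtype=float32), 'bb': array([0.3963, 0.2923], dtype=float32)}
0 zmin [0.116 0.117 0.118 0.118] x 0.625 0.632 y 0.249 0.262
1 zmin [0.115 0.117 0.118 0.118] x 0.61 0.632 y 0.305 0.317
[0.61879772 0.28325186 0.10347008]
```

Emit:
send_rows(
  deltas=[
    [[0.0015, 0, 0.03, 0, 0, 0, 0], [0, 0, 0.03, 0, 0, 0, 0], [0, 0, 0.015, 0, 0, 0, 0], [0, 0, 0.007, 0, 0, 0, 0], [0, 0, 0, 0, 0, 0, 0], [0, 0, 0, 0, 0, 0, -0.6], [0, 0, 0, 0, 0, 0, -1], [0, 0, 0, 0, 0, 0, -1], [0, 0, 0, 0, 0, 0, -1], [0, 0, 0, 0, 0, 0, -1]],
  ],
)

```text
time_s: 15.88
position: [0.6217, 0.2832, 0.0219]
tool_rot: [[1.0, -0.0, 0.002], [-0.0, -1.0, 0.0], [0.002, -0.0, -1.0]]
ft_force: [0.1, -0.7, 6.3]
grip_width: 0.0136
gripper_force: 39.2
```

Emit:
send_rows(
  deltas=[
    [[0, 0, -0.015, 0, 0, 0, -1], [0, 0, -0.03, 0, 0, 0, -1], [0, 0, -0.04, 0, 0, 0, -1], [-0.0013, 0.044, 0, 0, 0, 0, -1], [-0.0013, 0.044, 0, 0, 0, 0, -1], [-0.0013, 0.044, 0, 0, 0, 0, -1], [-0.0013, 0.044, 0, 0, 0, 0, -1], [-0.0013, 0.044, 0, 0, 0, 0, -1], [0, 0, 0, 0, 0, 0, -1], [0, 0, 0, 0, 0, 0, -1]],
  ],
)

```text
time_s: 17.12
position: [0.6147, 0.0634, 0.1064]
tool_rot: [[1.0, -0.0, 0.0], [-0.0, -1.0, 0.0], [0.0, -0.0, -1.0]]
ft_force: [-0.4, 0.1, -0.7]
grip_width: 0.0139
gripper_force: 39.2
```

```bash
python3 - <<'E'
from h import *
SCN["sb"]=(482,238); SCN["sa"]=(411,204)
for k,v in measure("scene",["sa","sb","db","sd","dd"]).items(): print(k,v)
d,K,R,t=grab("scene"); P=cloud(d,K,R,t)
h=cv2.cvtColor(d["image"],cv2.COLOR_RGB2HSV); g=cv2.inRange(h,(45,70,20),(90,255,255))>0
Q=P[g&(abs(P[...,0]-.6145)<.04)&(abs(P[...,1]-.063)<.04)&(P[...,2]>.06)]; print(len(Q),Q.min(0),Q.max(0),(Q.min(0)+Q.max(0))/2)
print(telemetry.observe()["position"])
E
```

```text
sa {'circ': (0.4473899304866791, 0.10290388762950897, 0.07599224895238876), 'knob': array([0.4534, 0.1053, 0.0455]), 'nk': 70, 'plug': array([0.4472, 0.1033]), 'ext': array([0.071, 0.063])}
sb {'circ': (0.45614904165267944, 0.2848278284072876, 0.06321994215250015), 'knob': array([0.4621, 0.2829, 0.0441]), 'nk': 63, 'plug': array([0.4583, 0.2825]), 'ext': array([0.053, 0.053])}
sd None
db {'circ': (0.46182316541671753, 0.28466591238975525, 0.08174494653940201), 'mean': array([0.4735, 0.2865, 0.0121]), 'ext': array([0.081, 0.075], dtype=float32), 'bb': array([0.4621, 0.2836], dtype=float32)}
dd {'circ': (0.602016806602478, -0.2574107348918915, 0.05290855094790459), 'mean': array([ 0.5986, -0.261 ,  0.0065]), 'ext': array([0.051, 0.052], dtype=float32), 'bb': array([ 0.6024, -0.2574], dtype=float32)}
174 [0.60195999 0.04611119 0.090727  ] [0.63089676 0.08479972 0.13199711] [0.61642837 0.06545546 0.11136206]
[0.61463541 0.06414751 0.1062155 ]
```

Emit:
send_rows(
  deltas=[
    [[0, 0.001, 0.03, 0, 0, 0, -1], [0, 0, 0.025, 0, 0, 0, -1], [0, 0, 0.015, 0, 0, 0, -1], [0, 0, 0.007, 0, 0, 0, -1], [0, 0, 0.003, 0, 0, 0, -1], [0, 0, 0, 0, 0, 0, -1], [0, 0, 0, 0, 0, 0, -1]],
  ],
)

```text
time_s: 18.1
position: [0.615, 0.0619, 0.0267]
tool_rot: [[1.0, -0.0, 0.001], [-0.0, -1.0, -0.0], [0.001, 0.0, -1.0]]
ft_force: [0.1, 1.0, -0.4]
grip_width: 0.0141
gripper_force: 39.2
```

```bash
python3 - <<'E'
from h import *
d=optics.get_image("scene")
cv2.imwrite("pics/s7.png",cv2.resize(d["image"][170:300,290:460],None,fx=4,fy=4)[...,::-1])
E
```

```text
(no output)
```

View pics/s7.png

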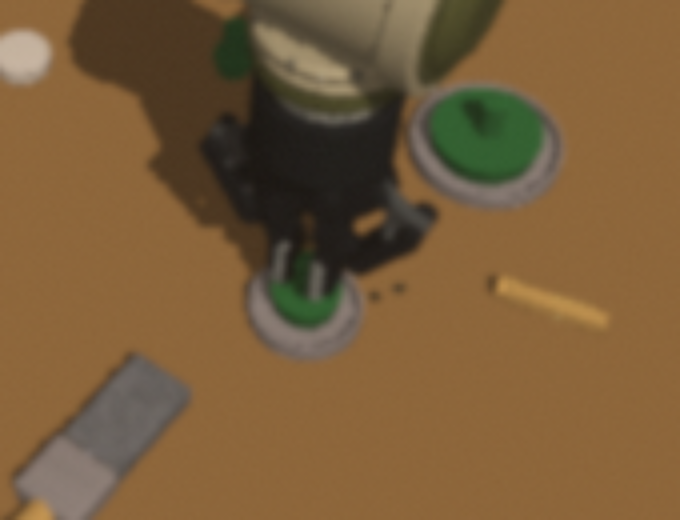

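Stopper c is inside dish c at crop (305,295), clear of the rim. Release it and go above d.

Emit:
send_rows(
  deltas=[
    [[0, 0, 0.001, 0, 0, 0, -1], [0, 0, 0, 0, 0, 0, -0.4], [0, 0, 0, 0, 0, 0, 0], [0, 0, -0.01, 0, 0, 0, 0], [0, 0, -0.03, 0, 0, 0, 0], [0, 0, -0.04, 0, 0, 0, 0], [-0.0358, 0.0312, 0, 0, 0, 0, 0], [-0.0358, 0.0312, 0, 0, 0, 0, 0], [-0.0358, 0.0312, 0, 0, 0, 0, 0], [-0.0358, 0.0312, 0, 0, 0, 0, 0], [0, 0, 0, 0, 0, 0, 0], [0, 0, 0, 0, 0, 0, 0]],
  ],
)

```text
time_s: 19.65
position: [0.4721, -0.0628, 0.1056]
tool_rot: [[1.0, -0.001, 0.001], [-0.001, -1.0, -0.0], [0.001, 0.0, -1.0]]
ft_force: [-0.2, 0.0, -0.1]
grip_width: 0.0429
gripper_force: 0.0
```

```bash
python3 - <<'E'
from h import *
SCN["sc"]=(366,244)
for k,v in measure("scene",["sc","dc","sd"]).items(): print(k,v)
tips("scene",(.4717,-.063),.1)
print(telemetry.observe()["position"])
E
```

```text
sc {'circ': (0.6089377403259277, 0.061441514641046524, 0.04868968203663826), 'knob': array([0.6159, 0.0646, 0.0451]), 'nk': 55, 'plug': array([0.6116, 0.0623]), 'ext': array([0.04 , 0.039])}
sd {'circ': (0.46365559101104736, -0.06568772345781326, 0.046918876469135284), 'knob': array([ 0.473 , -0.0615,  0.0405]), 'nk': 31, 'plug': array([ 0.4719, -0.0639]), 'ext': array([0.021, 0.021])}
dc {'circ': (0.6162192225456238, 0.06473132222890854, 0.0664566159248352), 'mean': array([0.6248, 0.0682, 0.0126]), 'ext': array([0.065, 0.065], dtype=float32), 'bb': array([0.6159, 0.0639], dtype=float32)}
0 zmin [0.117 0.118 0.118 0.118] x 0.463 0.485 y -0.097 -0.082
1 zmin [0.118 0.118 0.12  0.121] x 0.468 0.485 y -0.04 -0.027
[ 0.47224131 -0.06235874  0.10526258]
```

Emit:
send_rows(
  deltas=[
    [[0, 0, 0.03, 0, 0, 0, 0], [0, 0, 0.03, 0, 0, 0, 0], [0, 0, 0.015, 0, 0, 0, 0], [0, 0, 0.008, 0, 0, 0, 0], [0, 0, 0, 0, 0, 0, 0], [0, 0, 0, 0, 0, 0, -0.6], [0, 0, 0, 0, 0, 0, -1], [0, 0, 0, 0, 0, 0, -1], [0, 0, 0, 0, 0, 0, -1], [0, 0, 0, 0, 0, 0, -1]],
  ],
)

```text
time_s: 21.0
position: [0.4719, -0.0629, 0.0226]
tool_rot: [[1.0, -0.0, 0.001], [-0.0, -1.0, -0.0], [0.001, 0.0, -1.0]]
ft_force: [-0.0, 0.2, 6.2]
grip_width: 0.0141
gripper_force: 39.3
```

Emit:
send_rows(
  deltas=[
    [[0, 0, -0.015, 0, 0, 0, -1], [0, 0, -0.03, 0, 0, 0, -1], [0, 0, -0.04, 0, 0, 0, -1], [0.0258, 0.0392, 0, 0, 0, 0, -1], [0.0258, 0.0392, 0, 0, 0, 0, -1], [0.0258, 0.0392, 0, 0, 0, 0, -1], [0.0258, 0.0392, 0, 0, 0, 0, -1], [0.0258, 0.0392, 0, 0, 0, 0, -1], [0, 0, 0, 0, 0, 0, -1], [0, 0, 0, 0, 0, 0, -1]],
  ],
)

```text
time_s: 22.25
position: [0.5999, -0.2583, 0.1065]
tool_rot: [[1.0, -0.0, -0.001], [-0.0, -1.0, 0.001], [-0.001, -0.001, -1.0]]
ft_force: [-0.4, -0.5, -0.9]
grip_width: 0.0139
gripper_force: 39.1
```

```bash
python3 - <<'E'
from h import *
d,K,R,t=grab("scene"); P=cloud(d,K,R,t)
h=cv2.cvtColor(d["image"],cv2.COLOR_RGB2HSV); g=cv2.inRange(h,(45,70,20),(90,255,255))>0
Q=P[g&(abs(P[...,0]-.60)<.04)&(abs(P[...,1]+.259)<.04)&(P[...,2]>.06)]; print(len(Q),Q.min(0),Q.max(0),(Q.min(0)+Q.max(0))/2)
print(telemetry.observe()["position"])
E
```

```text
60 [ 0.58809287 -0.26865929  0.08792732] [ 0.61058046 -0.24444215  0.11013458] [ 0.59933667 -0.25655072  0.09903095]
[ 0.59991655 -0.25798332  0.10681231]
```

Emit:
send_rows(
  deltas=[
    [[0.001, 0.001, 0.03, 0, 0, 0, -1], [0, 0, 0.025, 0, 0, 0, -1], [0, 0, 0.015, 0, 0, 0, -1], [0, 0, 0.007, 0, 0, 0, -1], [0, 0, 0.003, 0, 0, 0, -1], [0, 0, 0, 0, 0, 0, -1], [0, 0, 0, 0, 0, 0, -1]],
  ],
)

```text
time_s: 23.18
position: [0.6017, -0.26, 0.0277]
tool_rot: [[1.0, -0.0, 0.001], [-0.0, -1.0, -0.001], [0.001, 0.001, -1.0]]
ft_force: [-0.0, 0.4, -0.5]
grip_width: 0.0136
gripper_force: 39.1
```

```bash
python3 - <<'E'
from h import *
d=optics.get_image("scene")
cv2.imwrite("pics/s8.png",cv2.resize(d["image"][110:240,170:340],None,fx=4,fy=4)[...,::-1])
E
```

```text
(no output)
```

View pics/s8.png

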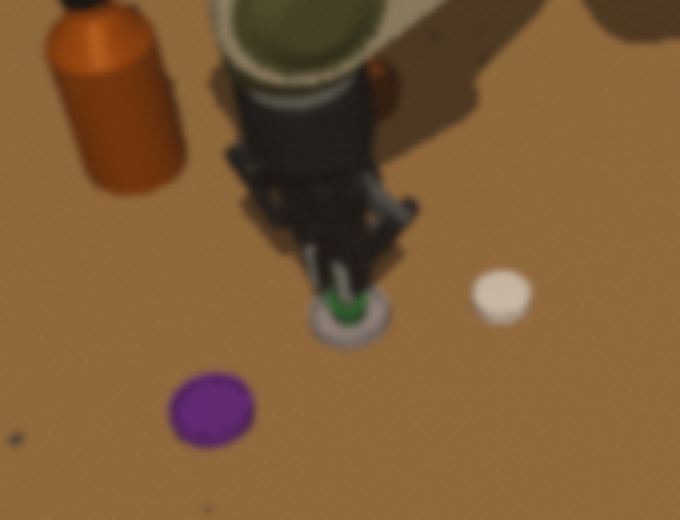

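Stopper d is in dish d at crop (348,305). Release it, lift, and retreat toward −x at height.

Emit:
send_rows(
  deltas=[
    [[0, 0, 0.001, 0, 0, 0, -1], [0, 0, 0, 0, 0, 0, -0.4], [0, 0, 0, 0, 0, 0, 0], [0, 0, -0.01, 0, 0, 0, 0], [0, 0, -0.03, 0, 0, 0, 0], [0, 0, -0.05, 0, 0, 0, 0], [0, 0, -0.05, 0, 0, 0, 0], [-0.045, 0, 0, 0, 0, 0, 0], [-0.045, 0, 0, 0, 0, 0, 0], [-0.045, 0, 0, 0, 0, 0, 0], [0, 0, 0, 0, 0, 0, 0], [0, 0, 0, 0, 0, 0, 0]],
  ],
)

```text
time_s: 24.72
position: [0.467, -0.2601, 0.1668]
tool_rot: [[1.0, -0.0, 0.001], [-0.0, -1.0, -0.001], [0.001, 0.001, -1.0]]
ft_force: [0.9, 0.3, -0.3]
grip_width: 0.0424
gripper_force: 0.0
```

```bash
python3 - <<'E'
from h import *
SCN.update(sa=(411,204),sb=(482,238),sc=(366,244),sd=(257,186))
for k,v in measure("scene").items(): print(k,v)
d=optics.get_image("scene"); cv2.imwrite("pics/fin.png",d["image"][...,::-1])
E
```

```text
sa {'circ': (0.44708049297332764, 0.10306668281555176, 0.07550735771656036), 'knob': array([0.4529, 0.1033, 0.0448]), 'nk': 58, 'plug': array([0.4486, 0.1012]), 'ext': array([0.07 , 0.066])}
sb {'circ': (0.45636680722236633, 0.28128302097320557, 0.0621890053153038), 'knob': array([0.4614, 0.2821, 0.0441]), 'nk': 66, 'plug': array([0.4589, 0.2826]), 'ext': array([0.054, 0.053])}
sc {'circ': (0.6089377403259277, 0.061441514641046524, 0.04868968203663826), 'knob': array([0.6152, 0.0645, 0.0449]), 'nk': 55, 'plug': array([0.6114, 0.0626]), 'ext': array([0.041, 0.04 ])}
sd {'circ': (0.590536892414093, -0.2653789520263672, 0.05180156230926514), 'knob': array([ 0.6021, -0.2565,  0.0421]), 'nk': 33, 'plug': array([ 0.5992, -0.2601]), 'ext': array([0.024, 0.025])}
da {'circ': (0.4521803557872772, 0.10359146445989609, 0.09410743415355682), 'mean': array([0.466 , 0.1088, 0.0098]), 'ext': array([0.091, 0.09 ], dtype=float32), 'bb': array([0.4526, 0.1033], dtype=float32)}
db {'circ': (0.46144214272499084, 0.284254789352417, 0.08123209327459335), 'mean': array([0.4731, 0.2866, 0.0123]), 'ext': array([0.08 , 0.075], dtype=float32), 'bb': array([0.4615, 0.2836], dtype=float32)}
dc {'circ': (0.6162192225456238, 0.06473132222890854, 0.0664566159248352), 'mean': array([0.6215, 0.0671, 0.0072]), 'ext': array([0.065, 0.064], dtype=float32), 'bb': array([0.6159, 0.0642], dtype=float32)}
dd {'circ': (0.6020948886871338, -0.25689932703971863, 0.05187402293086052), 'mean': array([ 0.6065, -0.2528,  0.0127]), 'ext': array([0.051, 0.05 ], dtype=float32), 'bb': array([ 0.6024, -0.2563], dtype=float32)}
```

View pics/fin.png

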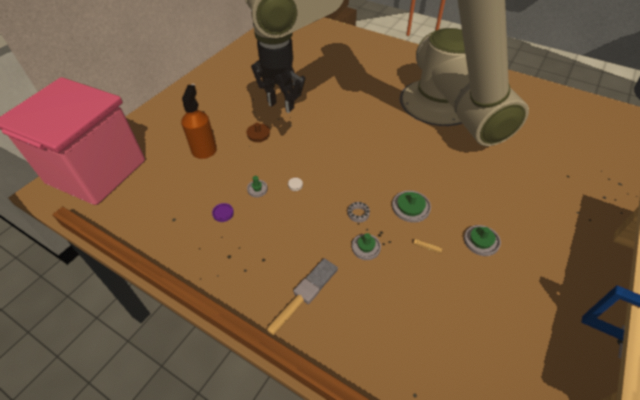

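All four stoppers are upright and centred in their dishes: a (411,204), b (482,238), c (366,244), d (257,186). The scrubber, bottle and look-alikes have not moved.

```bash
python3 -c "from rig import env; print(env.close_job())"
```

```text
the job is handed in; nothing more can be done
None
```

The job is handed in: all four stoppers went largest to smallest into their matching dishes, and the last camera check showed each knob up and centred, with the scrubber and spray bottle where they stood.

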